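# Pile up the slide cases and sample tins

### The job

Clear the lab bench of samples: stack the three rectangular slide cases on the plywood board, and the two round sample tins on the round cork mat, each pile with its largest at the bottom and its smallest on top. Set everything upright, lid up, and centred on what it rests on, with the long sides of the cases parallel to the board's long sides, so that each base is fully supported. Leave the flask, the beaker and the amber bottle standing where they are.

Things in the scene. Friction and masses are not known exactly. Their poses are not given: they have to be found in the camera images.
- case_l_mid (a point): the largest of three closed rectangular slide cases (grey plastic tray, whitish lid, flat top), 116 mm long (its x axis) by 64 mm wide (its y axis) by 36 mm high, loose on the bench; this point is its centre, half-way up; z up. About 0.22 kg.
- case_m_mid (a point): the middle of three closed rectangular slide cases (grey plastic tray, whitish lid, flat top), 76 mm long (its x axis) by 42 mm wide (its y axis) by 30 mm high, loose on the bench; this point is its centre, half-way up; z up. About 0.11 kg.
- case_s_mid (a point): the smallest of three closed rectangular slide cases (grey plastic tray, whitish lid, flat top), 46 mm long (its x axis) by 24 mm wide (its y axis) by 24 mm high, loose on the bench; this point is its centre, half-way up; z up. About 0.04 kg.
- tin_l_mid (a point): the larger of two closed round aluminium sample tins, 64 mm in diameter, 34 mm high, flat lid, loose on the bench, about 0.12 kg; this point is its centre, half-way up; z up
- tin_s_mid (a point): the smaller of two closed round aluminium sample tins, 44 mm in diameter, 26 mm high, flat lid, loose on the bench, about 0.06 kg; this point is its centre, half-way up; z up
- board_top (a point): the flat rectangular plywood board, 136 mm long (its x axis) by 84 mm wide (its y axis) by 10 mm thick, fixed on the bench; this point is the centre of its upper face, 10 mm above the bench; z up
- mat_top (a point): the flat round cork mat, 84 mm in diameter, 8 mm thick, fixed on the bench; this point is the centre of its upper face, 8 mm above the bench; z up
- flask_mid (a point): bystander: conical glass flask with a dark rubber stopper, 76 mm across its foot, 112 mm high, loose; this point is on its axis, 56 mm above the bench
- beaker_mid (a point): bystander: open glass beaker, about 66 mm across, 85 mm high, loose; this point is on its axis, half-way up
- bottle_mid (a point): bystander: amber glass bottle with a black cap, 60 mm in diameter, 125 mm high, loose; this point is on its axis, half-way up

How it is judged:
At the end, for the whole second after the job is handed in: Large case on board (centre within 10 mm), middle on it, small on that (12 mm along, 8 mm across), long sides parallel within 0.15 rad; larger tin on mat, smaller tin on it (within 10 mm); each resting on its support (height within 4 mm), upright (0.1 rad), released, at rest (z of case_l_mid in the frame of board_top between 0.014 and 0.022 m and x of case_l_mid in the frame of board_top between -0.01 and 0.01 m and y of case_l_mid in the frame of board_top between -0.01 and 0.01 m and angle between the x axis of case_l_mid and the x axis of board_top, either way round below 0.15 rad and z of case_m_mid in the frame of case_l_mid between 0.029 and 0.037 m and x of case_m_mid in the frame of case_l_mid between -0.012 and 0.012 m and y of case_m_mid in the frame of case_l_mid between -0.008 and 0.008 m and angle between the x axis of case_m_mid and the x axis of case_l_mid, either way round below 0.15 rad and z of case_s_mid in the frame of case_m_mid between 0.023 and 0.031 m and x of case_s_mid in the frame of case_m_mid between -0.012 and 0.012 m and y of case_s_mid in the frame of case_m_mid between -0.008 and 0.008 m and angle between the x axis of case_s_mid and the x axis of case_m_mid, either way round below 0.15 rad and z of tin_l_mid in the frame of mat_top between 0.013 and 0.021 m and horizontal distance between tin_l_mid and mat_top below 0.01 m and z of tin_s_mid in the frame of tin_l_mid between 0.026 and 0.034 m and horizontal distance between tin_s_mid and tin_l_mid below 0.01 m and angle between each of case_l_mid, case_m_mid, case_s_mid, tin_l_mid, tin_s_mid's own z axis and vertical below 0.1 rad and linear speed of each of case_l, case_m, case_s, tin_l, tin_s below 0.02 m/s and angular speed of each of case_l, case_m, case_s, tin_l, tin_s below 0.2 rad/s); the robot touches nothing.
It fails at once if the flask is shifted by more than 20 mm or tipped (distance of flask_mid from where it was at the start of the episode above 0.02 m or angle between flask_mid's own z axis and vertical above 0.25 rad).
It fails at once if the beaker is shifted by more than 20 mm or tipped (distance of beaker_mid from where it was at the start of the episode above 0.02 m or angle between beaker_mid's own z axis and vertical above 0.25 rad).
It fails at once if the bottle is shifted by more than 20 mm or tipped (distance of bottle_mid from where it was at the start of the episode above 0.02 m or angle between bottle_mid's own z axis and vertical above 0.25 rad).
It also fails if it takes over 128 s, if anything falls off the work surface, if the arm or the gripper's body presses on something with over 40 N, if the wrist force passes 120 N, or if a joint passes its speed limit or range.

### The arm

A 6-joint arm with a two-finger parallel gripper is mounted at the origin on the work surface. World frame = base frame: x ahead of the robot, y to its left, z up, the work surface at z = 0. Lengths are in m, angles in rad, forces in N, time in s.
With the tool pointing down it reaches from about 0.3 to 0.775 m from the base axis. Payload 14.6 kg.
Tool frame: the origin (TCP) lies midway between the tips of the shut fingers; the grasp point (between the pads) lies 19 mm behind it (ctrl.grip_depth is the distance from the TCP to the grasp point, in m); z points along the fingers, x is the direction in which the jaws open and shut, and the axes are right-handed (so a half turn about z gives the same grasp; the last joint's range is limited). The gripper opens to 94 mm and grips with 3 to 60 N. Pads are 16 mm wide; open, the fingers measure 119 mm over their backs; the gripper's body (75 mm by 177 mm) begins 78 mm behind the grasp point.
Start: joints at [1.101, 0.3, 1.521, -0, 1.321, -0.067], TCP at [0.216, 0.506, 0.205] pointing down, gripper open.
Joint ranges: [-3.03, 3.03], [-0.79, 2.21], [0.23, 2.52], [-1.04, 4.18], [0, 3.07], [-2.55, 2.55]. Speed limits (rad/s): [2.22, 2.22, 2.57, 3.14, 3.14, 3.14].

### API

Orientations are given as [roll, pitch, yaw] about the fixed x, y, z axes, in that order (R = Rz(yaw) Ry(pitch) Rx(roll)).
In Python, from station import ctrl gives the robot as it stands.
- The arm moves only by the tool play_rows, never from a script. Its argument "steps" is a list that holds one entry, the list of rows, each a list of 7 numbers: the shift along the tool's x, y, z in cm, then the turn, a rotation vector about the tool's x, y, z in rad, then the opening, from 0 (shut) to 1 (fully open). In form: [[[x, y, z, ax, ay, az, hand], ...]]. A call has 1 to 20 rows; each row is the pose to reach, as a shift and turn from the pose measured when the call began, along the tool's axes at that moment; what a row does not reach only later rows make up. A row lasts 1/12 s, in which the tool goes at most 41.7 mm and 7.16 degrees, less where a joint would pass 70% of its speed; a pose out of reach is approached as far as the arm can. A call with a gripper value outside its range is refused whole. The fingers move at their own pace and stop on an object; "force" is the grip in N (left out, the last holds). Time passes only in rows, so rows that repeat a pose let the fingers close. It gives the time, the measured TCP pose, the force and the opening at its end, in the units of the state.
- ctrl.get_obs(): the state, without advancing time (a new reading comes with each control period).
- ctrl.camera(name): name is "side" or "top" or "wrist"; returns a dict with "frame" (480x640x3 uint8, blue, green, red), "fovy" (degrees; the focal length in pixels is half the picture's height over the tangent of half this angle, whatever the lens; pixels are square), "cx", "cy" (the principal point, pixels), "D" ([k1, k2, p1, p2, k3] as OpenCV has them; the pictures are not rectified), "world_to_cam" (4x4, takes a point from world to camera coordinates). Camera axes: x right, y up, looking along -z (the intrinsics and any distortion apply to the point x, -y, -z); pixel columns grow to the right and rows downward; lengths in m; the calibration is good to about 2 mm. A picture is of the moment at which its call begins. There is no depth.
- ctrl.hand_in(): hands the job in, once; it reports no verdict.
The state is a dict: "time_s": time; "qpos": joint angles; "joint_vel": joint speeds; "tau": joint torques, N m; "ee_pos": TCP position; "eef_rot": TCP orientation; "force": force on the tool from outside, world axes, zero at the start; "moment": the same for the moment, N m; "grip_width": finger opening in m.
Only numpy, scipy, OpenCV 4.12 (cv2) and the standard library are available. Lean on these libraries where they do the work, as an engineer would, in place of code of your own. Each camera call takes 0.05 s, during which the arm holds its last target. There are 200 camera calls.

## Working session

There is one attempt and no reset: what is moved stays moved. The work goes in short steps, Python scripts to look and compute and a tool call to move; the robot and the scene stay as the last step left them, time stands still between calls to the robot, and variables do not carry over. Pictures are saved under pics/ and viewed, about 12 in all and at most 16, crops included, and the job is handed in when it is done.

Besides the shell and the picture viewer there is one more tool, called after ">>>" as name(argument=value, ...) on one line, values as JSON. play_rows: Moves the arm, as the interface text tells. Its arguments: {"type":"object","properties":{"steps":{"type":"array"},"force":{"type":"number"}},"required":["steps"]}

```bash
mkdir -p pics; ls
python3 - <<'E'
from station import ctrl
import cv2
for n in("top","side"):
    c=ctrl.camera(n);cv2.imwrite(f"pics/{n}0.png",c["frame"]);print(n,c["fovy"],c["cx"],c["cy"],c["D"],c["world_to_cam"].round(3).tolist() if hasattr(c["world_to_cam"],'round') else c["world_to_cam"])
print(ctrl.get_obs(), ctrl.grip_depth)
E
```

```text
pics
top 42.915847355190515 317.3760096244838 248.8983532731688 [-0.13386861  0.          0.          0.          0.        ] [[-0.016, -1.0, -0.016, 0.023], [0.992, -0.018, 0.126, -0.638], [-0.126, -0.014, 0.992, -1.369], [0.0, 0.0, 0.0, 1.0]]
side 44.40024607935609 328.04871180351296 236.34454271814477 [-0.13997931  0.          0.          0.          0.        ] [[0.879, -0.476, -0.003, -0.557], [0.368, 0.676, 0.638, -0.272], [-0.302, -0.562, 0.77, -1.164], [0.0, 0.0, 0.0, 1.0]]
{'time_s': 0.1, 'qpos': array([ 1.10143200e+00,  3.00411526e-01,  1.52151684e+00,  5.08497904e-06,
        1.32069275e+00, -6.65895559e-02]), 'joint_vel': array([-0.00087102, -0.00182642, -0.00125738, -0.00091796,  0.00095753,
       -0.00041289]), 'tau': array([ 1.27718191e-03, -5.32638788e+01, -3.53290486e+01,  7.09348032e-02,
        2.35231215e-02, -9.59493877e-05]), 'ee_pos': array([0.21547541, 0.50578053, 0.20494618]), 'eef_rot': array([-3.14151930e+00,  1.02586102e-03,  1.16802034e+00]), 'force': array([-0.2315705 ,  0.32301048,  0.13712321]), 'moment': array([ 0.04197909, -0.03708347, -0.02776151]), 'grip_width': 0.09371279410416156} 0.0188
```

View pics/top0.png

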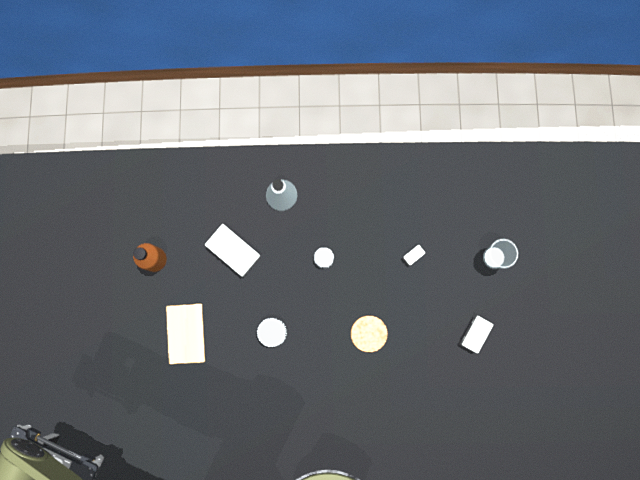

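View pics/side0.png

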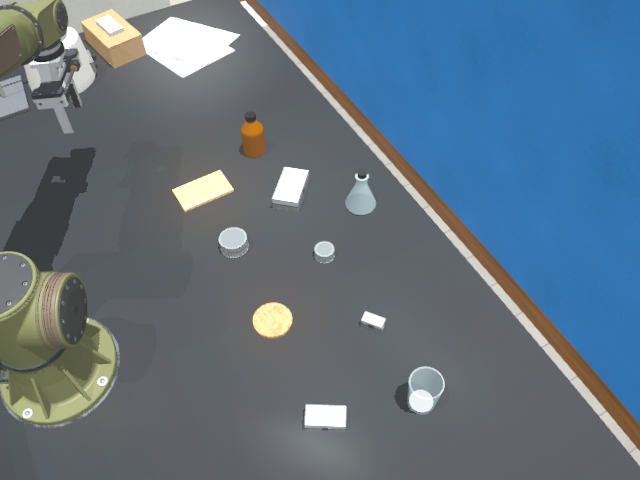

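The top view shows the bottle (150,257), large case (232,250), flask (282,194), small tin (324,258), small case (414,255), beaker (503,253), board (186,334), large tin (272,332), mat (369,334) and middle case (477,335). The side view shows all of them upright.

```bash
cat > h.py <<'E'
import numpy as np, cv2
def toplane(c,px,z):
    f=240/np.tan(np.radians(c["fovy"])/2);K=np.array([[f,0,c["cx"]],[0,f,c["cy"]],[0,0,1.]])
    u=cv2.undistortPoints(np.array(px,float).reshape(-1,1,2),K,np.array(c["D"]))[:,0]
    W=np.array(c["world_to_cam"]);R,t=W[:3,:3],W[:3,3]
    d=np.c_[u[:,0],-u[:,1],-np.ones(len(u))]@R; o=-R.T@t
    return (o+d*((z-o[2])/d[:,2])[:,None])[:,:2]
def seg(c,seed,z,mask,rnd=False):
    n,l=cv2.connectedComponents(mask.astype(np.uint8)); i=l[seed[1],seed[0]]
    if i==0: return None
    m=(l==i).astype(np.uint8)
    k=cv2.findContours(m,cv2.RETR_EXTERNAL,cv2.CHAIN_APPROX_NONE)[0]
    k=max(k,key=len)[:,0]
    w=toplane(c,k,z)*1000
    if rnd:
        w=w.astype(np.float32);(x,y),r=cv2.minEnclosingCircle(w);e=cv2.fitEllipse(w)
        return (round(x),round(y)),round(2*r),np.round(e[0],1),np.round(e[1],1)
    (x,y),s,a=cv2.minAreaRect(w.astype(np.float32)); 
    if s[0]<s[1]: s=s[::-1];a+=90
    return np.round((x,y),1),np.round(s,1),round((a+90)%180-90,1)
E
python3 - <<'E'
from h import *
from station import ctrl
c=ctrl.camera("top");F=c["frame"].astype(int)
lo=F.min(2);hi=F.max(2)
for n,s,z,th,r in [("L",(232,250),.036,190,0),("M",(477,335),.03,190,0),("S",(414,255),.024,190,0),("tl",(272,332),.034,150,1),("ts",(324,258),.026,150,1)]:
    print(n,F[s[1],s[0]],[seg(c,s,z,lo>t,r) for t in (th-40,th)])
print("board",seg(c,(186,334),.01,hi>150));print("mat",seg(c,(369,334),.008,hi>150,1))
print("bystanders",toplane(c,[(285,199),(151,260),(497,256)],.0))
x=F.clip(0,255).astype(np.uint8);a=cv2.resize(x[220:360,160:340],None,fx=4,fy=4);cv2.imwrite("pics/c1.png",a)
E
```

```text
L [255 255 255] [(array([641.1, 211. ]), array([119.3,  66.7]), 49.2), (array([640.9, 210.9]), array([117.6,  66.2]), 49.0)]
M [255 255 255] [(array([ 435.6, -352.3]), array([78.5, 46.3]), -30.9), (array([ 435.2, -353.1]), array([77.8, 44. ]), -30.5)]
S [255 255 255] [(array([ 623.3, -213.3]), array([48.8, 26.9]), -52.6), (array([ 623.1, -213.2]), array([47.8, 25.8]), -52.7)]
tl [253 252 251] [((449, 121), 69, array([449.2, 120.5]), array([65.5, 67.6])), ((449, 120), 69, array([449.1, 120.5]), array([64.6, 67. ]))]
ts [254 254 253] [((621, -3), 50, array([620.9,  -1.9]), array([45.6, 48.7])), ((621, -3), 50, array([621.,  -2.]), array([45. , 46.4]))]
board (array([448., 326.]), array([138.6,  87.5]), 3.3)
mat ((442, -104), 86, array([ 442.2, -104.1]), array([83.4, 84.4]))
bystanders [[ 0.76583891  0.08839311]
 [ 0.62371536  0.41300163]
 [ 0.61865062 -0.41646455]]
```

```bash
cat >> h.py <<'E'
from scipy.spatial.transform import Rotation as Ro
def rel(x,y,z,yaw):
    from station import ctrl
    o=ctrl.get_obs();R0=Ro.from_euler("xyz",o["eef_rot"]);R1=Ro.from_euler("xyz",[np.pi,0,np.radians(yaw)])
    s=R0.inv().apply(np.array([x,y,z])-o["ee_pos"])*100
    print(np.r_[s,(R0.inv()*R1).as_rotvec()].round(3).tolist(), "t",round(o["time_s"],2),"w",round(o["grip_width"],4))
E
python3 -c "
from h import *
rel(.641,.211,.13,139)"
```

```text
[-10.436, 50.701, 7.506, -0.001, 0.001, -1.258] t 0.15 w 0.094
```

>>> play_rows(steps=[[[-10.4, 50.7, 0, 0, 0, -1.258, 1], [-10.4, 50.7, 0, 0, 0, -1.258, 1], [-10.4, 50.7, 0, 0, 0, -1.258, 1], [-10.4, 50.7, 0, 0, 0, -1.258, 1], [-10.4, 50.7, 0, 0, 0, -1.258, 1], [-10.4, 50.7, 0, 0, 0, -1.258, 1], [-10.4, 50.7, 0, 0, 0, -1.258, 1], [-10.4, 50.7, 0, 0, 0, -1.258, 1], [-10.4, 50.7, 0, 0, 0, -1.258, 1], [-10.4, 50.7, 0, 0, 0, -1.258, 1], [-10.4, 50.7, 0, 0, 0, -1.258, 1], [-10.4, 50.7, 0, 0, 0, -1.258, 1], [-10.4, 50.7, 0, 0, 0, -1.258, 1], [-10.4, 50.7, 0, 0, 0, -1.258, 1], [-10.4, 50.7, 7.5, 0, 0, -1.258, 1], [-10.4, 50.7, 7.5, 0, 0, -1.258, 1], [-10.4, 50.7, 7.5, 0, 0, -1.258, 1], [-10.4, 50.7, 7.5, 0, 0, -1.258, 1]]], force=20)

```text
time_s: 1.65
ee_pos: [0.6404, 0.2113, 0.1292]
eef_rot: [-3.138, -0.002, 2.426]
force: [-0.2, -0.4, 1.1]
grip_width: 0.0939
```

```bash
python3 -c "
from h import *
from station import ctrl
print(ctrl.get_obs()['ee_pos'],ctrl.get_obs()['eef_rot'])
rel(.641,.211,.006,139)
c=ctrl.camera('wrist');cv2.imwrite('pics/w1.png',c['frame'])
c['frame'].min(2)
for t in (140,180): print(seg(c,(320,300),.036,c['frame'].min(2)>t))"
```

```text
[0.64040712 0.21133235 0.12920982] [-3.13803588e+00 -1.62783549e-03  2.42614517e+00]
[-0.087, 0.058, 12.321, -0.004, -0.002, 0.0] t 1.65 w 0.0939
None
None
```

View pics/w1.png

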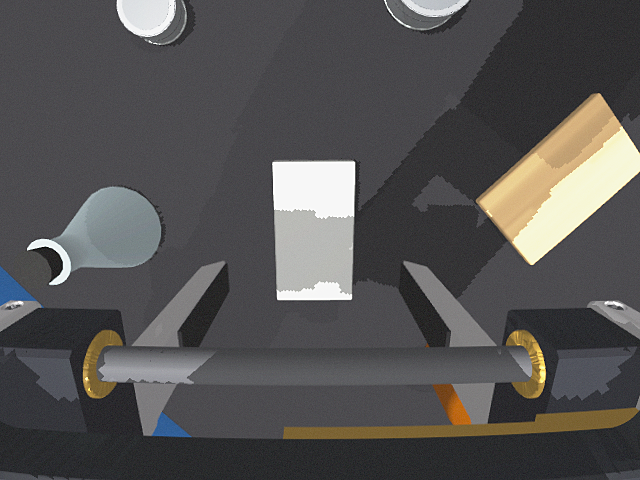

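The case sits centred between the fingers at about (314,230), with the flask and bottle well clear. I'll descend and grip.

>>> play_rows(steps=[[[-0.1, 0.05, 4, 0, 0, 0, 1], [-0.1, 0.05, 8, 0, 0, 0, 1], [-0.1, 0.05, 10.5, 0, 0, 0, 1], [-0.1, 0.05, 12.3, 0, 0, 0, 1], [-0.1, 0.05, 12.3, 0, 0, 0, 1], [-0.1, 0.05, 12.3, 0, 0, 0, 0], [-0.1, 0.05, 12.3, 0, 0, 0, 0], [-0.1, 0.05, 12.3, 0, 0, 0, 0], [-0.1, 0.05, 12.3, 0, 0, 0, 0], [-0.1, 0.05, 12.3, 0, 0, 0, 0], [-0.1, 0.05, 12.3, 0, 0, 0, 0], [-0.1, 0.05, 12.3, 0, 0, 0, 0], [-0.1, 0.05, 12.3, 0, 0, 0, 0], [-0.1, 0.05, 12.3, 0, 0, 0, 0], [-0.1, 0.05, 10.3, 0, 0, 0, 0], [-0.1, 0.05, 7.3, 0, 0, 0, 0], [-0.1, 0.05, 3.3, 0, 0, 0, 0], [-0.1, 0.05, 0, 0, 0, 0, 0], [-0.1, 0.05, 0, 0, 0, 0, 0]]])

```text
time_s: 3.28
ee_pos: [0.645, 0.2121, 0.1399]
eef_rot: [3.133, 0.007, 2.426]
force: [0.6, -0.2, -0.3]
grip_width: 0.064
```

```bash
python3 -c "
from h import *
from station import ctrl
o=ctrl.get_obs();print(o['ee_pos'],o['eef_rot'],o['force'])
rel(.448,.326,.10,93.3)
c=ctrl.camera('top')
cv2.imwrite('pics/t1.png',c['frame'])"
```

```text
[0.64502232 0.21206202 0.13989992] [3.13269574 0.0068452  2.42628429] [ 0.63530605 -0.19149097 -0.31401467]
[22.372, -4.355, 3.798, 0.011, 0.003, 0.798] t 3.28 w 0.064
```

>>> play_rows(steps=[[[22.4, -4.3, 0, 0.01, 0, 0.798, 0], [22.4, -4.3, 0, 0.01, 0, 0.798, 0], [22.4, -4.3, 0, 0.01, 0, 0.798, 0], [22.4, -4.3, 0, 0.01, 0, 0.798, 0], [22.4, -4.3, 0, 0.01, 0, 0.798, 0], [22.4, -4.3, 0, 0.01, 0, 0.798, 0], [22.4, -4.3, 0, 0.01, 0, 0.798, 0], [22.4, -4.3, 3, 0.01, 0, 0.798, 0], [22.4, -4.3, 3.8, 0.01, 0, 0.798, 0], [22.4, -4.3, 3.8, 0.01, 0, 0.798, 0], [22.4, -4.3, 3.8, 0.01, 0, 0.798, 0], [22.4, -4.3, 3.8, 0.01, 0, 0.798, 0], [22.4, -4.3, 3.8, 0.01, 0, 0.798, 0]]])

```text
time_s: 4.42
ee_pos: [0.4474, 0.3263, 0.0976]
eef_rot: [-3.141, 0.002, 1.628]
force: [0.1, -0.3, -0.7]
grip_width: 0.064
```

```bash
python3 -c "
from h import *
from station import ctrl
o=ctrl.get_obs();print(o['ee_pos'],o['eef_rot'],o['force'])
rel(.448,.326,.017,93.3)
c=ctrl.camera('wrist');F=c['frame']
cv2.imwrite('pics/w2.png',F)
z=o['ee_pos'][2]+.03
for p in [(315,230),(315,260)]: print(F[p[1],p[0]],[seg(c,p,z,F.min(2)>t) for t in (110,150)])
print(toplane(c,[(314,161),(314,300)],z))
"
```

```text
[0.44744213 0.32634527 0.09756331] [-3.14070807e+00  2.46876332e-03  1.62807511e+00] [ 0.13797222 -0.32383626 -0.6826577 ]
[-0.018, 0.061, 8.056, -0.001, 0.002, -0.0] t 4.42 w 0.064
[231 233 232] [(array([429.7, 324.4]), array([128.3,  85.9]), -86.5), (array([429.9, 324.6]), array([127.8,  84.4]), -86.7)]
[208 213 213] [(array([429.7, 324.4]), array([128.3,  85.9]), -86.5), (array([429.9, 324.6]), array([127.8,  84.4]), -86.7)]
[[0.38317628 0.32216153]
 [0.44679343 0.32581097]]
```

View pics/w2.png

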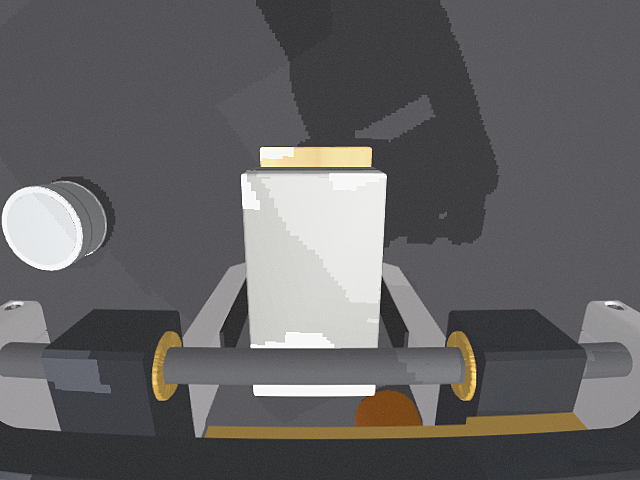

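```bash
python3 -c "
from h import *
from station import ctrl
c=ctrl.camera('wrist')
for z in (.122,.1276,.133):
  p=toplane(c,[(314,174),(314,396)],z)*1000;print(z,p,p.mean(0),np.linalg.norm(p[0]-p[1]))
print(toplane(c,[(316,148)],.01))
"
```

```text
0.122 [[389.09032826 322.5044501 ]
 [505.33940114 329.17756048]] [447.2148647  325.84100529] 116.44044549750247
0.1276 [[388.54389838 322.47831544]
 [500.60480225 328.91101001]] [444.57435031 325.69466272] 112.24538180268874
0.133 [[388.01698385 322.45311415]
 [496.03929617 328.65397921]] [442.02814001 325.55354668] 108.20014181126129
[[0.38070516 0.32340901]]
```

>>> play_rows(steps=[[[0.05, 0.06, 3, 0, 0, 0, 0], [0.05, 0.06, 5.5, 0, 0, 0, 0], [0.05, 0.06, 6.8, 0, 0, 0, 0], [0.05, 0.06, 7.4, 0, 0, 0, 0], [0.05, 0.06, 7.6, 0, 0, 0, 0], [0.05, 0.06, 7.6, 0, 0, 0, 0], [0.05, 0.06, 7.6, 0, 0, 0, 0], [0.05, 0.06, 7.6, 0, 0, 0, 0], [0.05, 0.06, 7.6, 0, 0, 0, 0]]])

```text
time_s: 5.27
ee_pos: [0.4482, 0.3269, 0.0223]
eef_rot: [3.141, 0.002, 1.628]
force: [-0.4, -0.2, -1.0]
grip_width: 0.0639
```

>>> play_rows(steps=[[[0, 0, 0.2, 0, 0, 0, 0], [0, 0, 0.2, 0, 0, 0, 0], [0, 0, 0.4, 0, 0, 0, 0], [0, 0, 0.4, 0, 0, 0, 0], [0, 0, 0.4, 0, 0, 0, 0]]])

```text
time_s: 5.68
ee_pos: [0.4487, 0.3271, 0.0195]
eef_rot: [3.14, 0.001, 1.628]
force: [-3.2, -4.4, 11.6]
grip_width: 0.0642
```

Contact is at 11.6 N, so I'll release and rise.

>>> play_rows(steps=[[[0, 0, 0, 0, 0, 0, 0.5], [0, 0, 0, 0, 0, 0, 1], [0, 0, 0, 0, 0, 0, 1], [0, 0, 0, 0, 0, 0, 1], [0, 0, 0, 0, 0, 0, 1], [0, 0, 0, 0, 0, 0, 1], [0, 0, -2, 0, 0, 0, 1], [0, 0, -5, 0, 0, 0, 1], [0, 0, -9, 0, 0, 0, 1], [0, 0, -13, 0, 0, 0, 1], [0, 0, -17, 0, 0, 0, 1], [0, 0, -17, 0, 0, 0, 1]]])

```text
time_s: 6.68
ee_pos: [0.4505, 0.3287, 0.1975]
eef_rot: [3.13, -0.004, 1.628]
force: [0.2, -0.2, 1.4]
grip_width: 0.094
```

```bash
python3 -c "
from h import *
rel(.435,-.353,.12,59.5)"
```

```text
[-67.999, -5.555, 7.406, 0.01, -0.007, 0.59] t 6.68 w 0.094
```

>>> play_rows(steps=[[[-68, -5.5, 0, 0.01, -0.007, 0.59, 1], [-68, -5.5, 0, 0.01, -0.007, 0.59, 1], [-68, -5.5, 0, 0.01, -0.007, 0.59, 1], [-68, -5.5, 0, 0.01, -0.007, 0.59, 1], [-68, -5.5, 0, 0.01, -0.007, 0.59, 1], [-68, -5.5, 0, 0.01, -0.007, 0.59, 1], [-68, -5.5, 0, 0.01, -0.007, 0.59, 1], [-68, -5.5, 0, 0.01, -0.007, 0.59, 1], [-68, -5.5, 0, 0.01, -0.007, 0.59, 1], [-68, -5.5, 0, 0.01, -0.007, 0.59, 1], [-68, -5.5, 0, 0.01, -0.007, 0.59, 1], [-68, -5.5, 0, 0.01, -0.007, 0.59, 1], [-68, -5.5, 0, 0.01, -0.007, 0.59, 1], [-68, -5.5, 0, 0.01, -0.007, 0.59, 1], [-68, -5.5, 0, 0.01, -0.007, 0.59, 1], [-68, -5.5, 0, 0.01, -0.007, 0.59, 1], [-68, -5.5, 0, 0.01, -0.007, 0.59, 1], [-68, -5.5, 7.4, 0.01, -0.007, 0.59, 1], [-68, -5.5, 7.4, 0.01, -0.007, 0.59, 1], [-68, -5.5, 7.4, 0.01, -0.007, 0.59, 1]]])

```text
time_s: 8.35
ee_pos: [0.4332, -0.3513, 0.1139]
eef_rot: [-3.132, -0.002, 1.038]
force: [-0.1, 1.3, -1.1]
grip_width: 0.0936
```

```bash
python3 -c "
from h import *
from station import ctrl
o=ctrl.get_obs();print(o['ee_pos'],o['eef_rot'],o['joint_vel'].round(2))
rel(.4355,-.353,.004,59.5)
c=ctrl.camera('top');F=c['frame'];cv2.imwrite('pics/t2.png',F)
print('L',[seg(c,(186,334),.046,F.min(2)>t) for t in (200,225)],'board',seg(c,(186,334),.01,F.max(2)>150))
print(F[334,186],F[302:310,186].tolist())
"
```

```text
[ 0.43322323 -0.35127665  0.11387805] [-3.13210591e+00 -2.40329574e-03  1.03766023e+00] [ 0.01 -0.08 -0.09 -0.    0.13 -0.  ]
[-0.059, 0.388, 10.985, -0.009, -0.002, -0.001] t 8.35 w 0.0936
L [(array([448.1, 318.3]), array([131.3,  82.5]), 3.1), (array([448.2, 318.3]), array([131.2,  82.1]), 3.1)] board (array([447.9, 326.1]), array([138.9,  87.4]), 3.2)
[255 255 255] [[92, 87, 81], [74, 66, 61], [102, 128, 149], [244, 255, 255], [238, 255, 255], [236, 254, 255], [251, 254, 254], [255, 255, 255]]
```

View pics/t2.png

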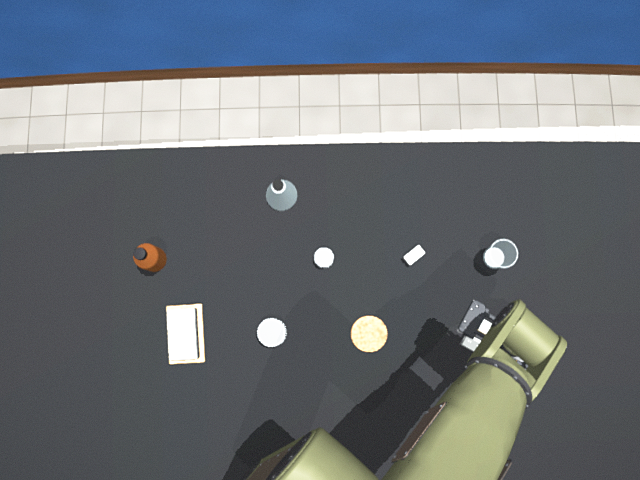

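The large case is on the board at about (183,334), near centre. Now I'll pick up the middle case.

>>> play_rows(steps=[[[0, 0.4, 4, -0.009, 0, 0, 1], [0, 0.4, 8, -0.009, 0, 0, 1], [0, 0.4, 10, -0.009, 0, 0, 1], [0, 0.4, 10.8, -0.009, 0, 0, 1], [0, 0.4, 10.8, -0.009, 0, 0, 1], [0, 0.4, 10.8, -0.009, 0, 0, 1], [0, 0.4, 10.8, -0.009, 0, 0, 0], [0, 0.4, 10.8, -0.009, 0, 0, 0], [0, 0.4, 10.8, -0.009, 0, 0, 0], [0, 0.4, 10.8, -0.009, 0, 0, 0], [0, 0.4, 10.8, -0.009, 0, 0, 0], [0, 0.4, 10.8, -0.009, 0, 0, 0], [0, 0.4, 10.8, -0.009, 0, 0, 0], [0, 0.4, 10.8, -0.009, 0, 0, 0], [0, 0.4, 10.8, -0.009, 0, 0, 0], [0, 0.4, 10.8, -0.009, 0, 0, 0]]], force=15)

```text
time_s: 9.73
ee_pos: [0.4374, -0.3536, 0.0096]
eef_rot: [3.138, -0.002, 1.038]
force: [0.3, -0.2, -0.1]
grip_width: 0.0419
```

```bash
python3 -c "
from h import *
from station import ctrl
F=cv2.imread('pics/t2.png');c=ctrl.camera('top')
s=F.astype(int); 
for t in (8,15,30): print(t,seg(c,(183,334),.046,(s.max(2)-s[:,:,0]<t)&(s.min(2)>150)))
a=F[295:375,150:220];cv2.imwrite('pics/c2.png',cv2.resize(a,None,fx=7,fy=7,interpolation=cv2.INTER_NEAREST))
"
```

```text
8 (array([448.1, 318.2]), array([130.5,  81.6]), 3.6)
15 (array([448.1, 318.5]), array([130.9,  82.3]), 3.2)
30 (array([448.2, 318.4]), array([130.9,  82.9]), 3.4)
```

View pics/c2.png

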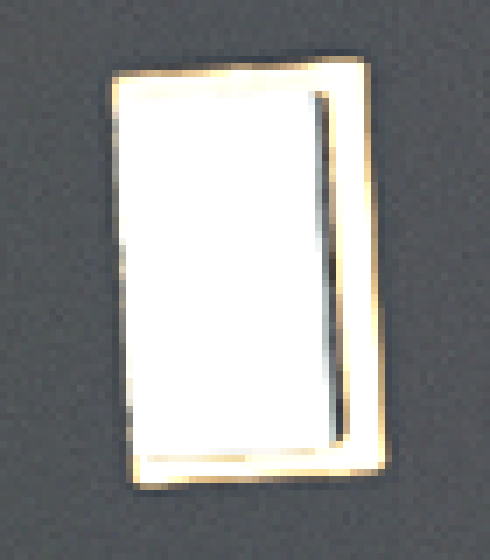

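Large case lid corners in the crop are about (120,97), (315,93), (330,447) and (136,457); convert these.

```bash
python3 -c "
from h import *
from station import ctrl
c=ctrl.camera('top')
q=np.array([(120,97),(315,93),(330,447),(136,457)])/7+[149.5,294.5]
p=toplane(c,q,.046)*1000;print(p.round(1),p.mean(0))
d=p[0]+p[1]-p[2]-p[3];print(np.degrees(np.arctan2(d[1],d[0])),np.linalg.norm(d)/2)
"
```

```text
[[505.8 361. ]
 [506.5 295.9]
 [391.3 290.7]
 [388.3 355. ]] [447.98162726 325.67623531]
2.7519828924527663 116.47929868165782
```

>>> play_rows(steps=[[[0, 0, -2, 0, 0, 0, 0], [0, 0, -6, 0, 0, 0, 0], [0, 0, -10, 0, 0, 0, 0], [0, 0, -13, 0, 0, 0, 0], [0, 0, -14, 0, 0, 0, 0], [0, 0, -14, 0, 0, 0, 0]]])

```text
time_s: 10.33
ee_pos: [0.4376, -0.3542, 0.1519]
eef_rot: [3.134, -0.001, 1.038]
force: [0.5, -0.4, -1.8]
grip_width: 0.0415
```

```bash
python3 -c "
from h import *
from station import ctrl
print(ctrl.get_obs()['ee_pos'])
rel(.448,.327,.13,93.3)
"
```

```text
[ 0.43758293 -0.35420169  0.15186205]
[59.212, -33.709, 1.982, 0.007, 0.001, -0.59] t 10.33 w 0.0415
```

>>> play_rows(steps=[[[59.2, -33.5, 0, 0.007, 0, -0.59, 0], [59.2, -33.5, 0, 0.007, 0, -0.59, 0], [59.2, -33.5, 0, 0.007, 0, -0.59, 0], [59.2, -33.5, 0, 0.007, 0, -0.59, 0], [59.2, -33.5, 0, 0.007, 0, -0.59, 0], [59.2, -33.5, 0, 0.007, 0, -0.59, 0], [59.2, -33.5, 0, 0.007, 0, -0.59, 0], [59.2, -33.5, 0, 0.007, 0, -0.59, 0], [59.2, -33.5, 0, 0.007, 0, -0.59, 0], [59.2, -33.5, 0, 0.007, 0, -0.59, 0], [59.2, -33.5, 0, 0.007, 0, -0.59, 0], [59.2, -33.5, 0, 0.007, 0, -0.59, 0], [59.2, -33.5, 0, 0.007, 0, -0.59, 0], [59.2, -33.5, 0, 0.007, 0, -0.59, 0], [59.2, -33.5, 0, 0.007, 0, -0.59, 0], [59.2, -33.5, 0, 0.007, 0, -0.59, 0], [59.2, -33.5, 2, 0.007, 0, -0.59, 0], [59.2, -33.5, 2, 0.007, 0, -0.59, 0], [59.2, -33.5, 2, 0.007, 0, -0.59, 0], [59.2, -33.5, 2, 0.007, 0, -0.59, 0]]])

```text
time_s: 12.0
ee_pos: [0.4494, 0.3249, 0.1288]
eef_rot: [-3.14, 0.003, 1.628]
force: [-0.4, -0.1, -1.6]
grip_width: 0.0417
```

```bash
python3 -c "
from h import *
from station import ctrl
print(ctrl.get_obs()['ee_pos'])
rel(.450,.326,.058,93.3)
"
```

```text
[0.44944935 0.32494524 0.12876965]
[0.121, 0.075, 7.077, -0.002, 0.003, -0.001] t 12.0 w 0.0417
```

>>> play_rows(steps=[[[0.1, 0.07, 3, 0, 0, 0, 0], [0.1, 0.07, 5.5, 0, 0, 0, 0], [0.1, 0.07, 6.6, 0, 0, 0, 0], [0.1, 0.07, 7, 0, 0, 0, 0], [0.1, 0.07, 7, 0, 0, 0, 0], [0.1, 0.07, 7, 0, 0, 0, 0], [0.1, 0.07, 7, 0, 0, 0, 0], [0.1, 0.07, 7.2, 0, 0, 0, 0], [0.1, 0.07, 7.3, 0, 0, 0, 0], [0.1, 0.07, 7.3, 0, 0, 0, 0], [0.1, 0.07, 7.3, 0, 0, 0, 0]]])

```text
time_s: 12.92
ee_pos: [0.45, 0.3258, 0.0559]
eef_rot: [-3.14, 0.003, 1.628]
force: [-1.0, -0.3, -0.7]
grip_width: 0.0419
```

>>> play_rows(steps=[[[0, 0, 0.1, 0, 0, 0, 0], [0, 0, 0.2, 0, 0, 0, 0], [0, 0, 0.2, 0, 0, 0, 0], [0, 0, 0.2, 0, 0, 0, 0]]])

```text
time_s: 13.25
ee_pos: [0.4502, 0.3258, 0.0553]
eef_rot: [-3.14, 0.002, 1.628]
force: [-5.8, -4.5, 15.1]
grip_width: 0.042
```

>>> play_rows(steps=[[[0, 0, 0, 0, 0, 0, 0.6], [0, 0, 0, 0, 0, 0, 0.8], [0, 0, 0, 0, 0, 0, 0.8], [0, 0, 0, 0, 0, 0, 0.8], [0, 0, 0, 0, 0, 0, 0.8], [0, 0, -2, 0, 0, 0, 1], [0, 0, -5, 0, 0, 0, 1], [0, 0, -9, 0, 0, 0, 1], [0, 0, -12, 0, 0, 0, 1], [0, 0, -13, 0, 0, 0, 1], [0, 0, -13, 0, 0, 0, 1]]])

```text
time_s: 14.17
ee_pos: [0.4511, 0.3267, 0.1878]
eef_rot: [3.139, 0.0, 1.628]
force: [0.4, -0.6, -0.1]
grip_width: 0.0941
```

```bash
python3 -c "
from h import *
rel(.6231,-.2132,.12,37.3)
"
```

```text
[-54.882, 14.067, 6.835, 0.003, -0.001, 0.977] t 14.17 w 0.0941
```

>>> play_rows(steps=[[[-54.9, 14.1, 0, 0.003, 0, 0.977, 1], [-54.9, 14.1, 0, 0.003, 0, 0.977, 1], [-54.9, 14.1, 0, 0.003, 0, 0.977, 1], [-54.9, 14.1, 0, 0.003, 0, 0.977, 1], [-54.9, 14.1, 0, 0.003, 0, 0.977, 1], [-54.9, 14.1, 0, 0.003, 0, 0.977, 1], [-54.9, 14.1, 0, 0.003, 0, 0.977, 1], [-54.9, 14.1, 0, 0.003, 0, 0.977, 1], [-54.9, 14.1, 0, 0.003, 0, 0.977, 1], [-54.9, 14.1, 0, 0.003, 0, 0.977, 1], [-54.9, 14.1, 0, 0.003, 0, 0.977, 1], [-54.9, 14.1, 0, 0.003, 0, 0.977, 1], [-54.9, 14.1, 0, 0.003, 0, 0.977, 1], [-54.9, 14.1, 0, 0.003, 0, 0.977, 1], [-54.9, 14.1, 3, 0.003, 0, 0.977, 1], [-54.9, 14.1, 6.8, 0.003, 0, 0.977, 1], [-54.9, 14.1, 6.8, 0.003, 0, 0.977, 1], [-54.9, 14.1, 6.8, 0.003, 0, 0.977, 1], [-54.9, 14.1, 6.8, 0.003, 0, 0.977, 1]]])

```text
time_s: 15.75
ee_pos: [0.6239, -0.2132, 0.1214]
eef_rot: [-3.141, -0.001, 0.651]
force: [0.0, -0.3, 1.1]
grip_width: 0.0937
```

```bash
python3 -c "
from h import *
from station import ctrl
print(ctrl.get_obs()['ee_pos'])
rel(.6231,-.2132,.004,37.3)
c=ctrl.camera('top');F=c['frame'];cv2.imwrite('pics/t3.png',F)
a=F[295:375,150:220];cv2.imwrite('pics/c3.png',cv2.resize(np.clip((a.astype(int)-130)*2,0,255).astype(np.uint8),None,fx=7,fy=7,interpolation=cv2.INTER_NEAREST))
"
```

```text
[ 0.62386329 -0.21322941  0.12144773]
[-0.073, -0.047, 11.745, -0.0, -0.001, 0.0] t 15.75 w 0.0937
```

View pics/c3.png

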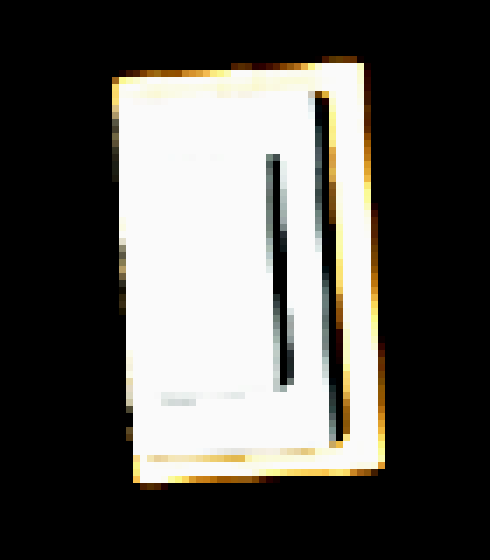

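The middle case's right lid edge runs from (267,155) to (281,390) in the crop, and its lower edge is at row 394.

```bash
python3 -c "
from h import *
from station import ctrl
c=ctrl.camera('top')
q=np.array([(267,156),(280,390)])/7+[149.5,294.5]
p=toplane(c,q,.076)*1000;d=p[0]-p[1];L=np.linalg.norm(d);a=np.degrees(np.arctan2(d[1],d[0]));n=np.array([-d[1],d[0]])/L
print(p,L,a,p.mean(0)+21*n)
"
```

```text
[[485.48103655 304.90141432]
 [410.93753586 300.4763357 ]] 74.67472675089141 3.3972263309361144 [446.96486718 323.65197166]
```

>>> play_rows(steps=[[[-0.07, -0.05, 4, 0, 0, 0, 1], [-0.07, -0.05, 8, 0, 0, 0, 1], [-0.07, -0.05, 10.5, 0, 0, 0, 1], [-0.07, -0.05, 11.6, 0, 0, 0, 1], [-0.07, -0.05, 11.6, 0, 0, 0, 1], [-0.07, -0.05, 11.6, 0, 0, 0, 1], [-0.07, -0.05, 11.6, 0, 0, 0, 0], [-0.07, -0.05, 11.6, 0, 0, 0, 0], [-0.07, -0.05, 11.6, 0, 0, 0, 0], [-0.07, -0.05, 11.6, 0, 0, 0, 0], [-0.07, -0.05, 11.6, 0, 0, 0, 0], [-0.07, -0.05, 11.6, 0, 0, 0, 0], [-0.07, -0.05, 11.6, 0, 0, 0, 0], [-0.07, -0.05, 11.6, 0, 0, 0, 0], [-0.07, -0.05, 11.6, 0, 0, 0, 0], [-0.07, -0.05, 11.6, 0, 0, 0, 0], [-0.07, -0.05, 11.6, 0, 0, 0, 0], [-0.07, -0.05, 11.6, 0, 0, 0, 0]]], force=10)

```text
time_s: 17.35
ee_pos: [0.6238, -0.2134, 0.0066]
eef_rot: [3.14, -0.002, 0.651]
force: [-0.6, -0.5, 0.8]
grip_width: 0.0243
```

>>> play_rows(steps=[[[0, 0, -2, 0, 0, 0, 0], [0, 0, -6, 0, 0, 0, 0], [0, 0, -10, 0, 0, 0, 0], [0, 0, -14, 0, 0, 0, 0], [0, 0, -16, 0, 0, 0, 0], [0, 0, -16, 0, 0, 0, 0]]])

```text
time_s: 17.85
ee_pos: [0.625, -0.2141, 0.1726]
eef_rot: [3.132, -0.007, 0.651]
force: [0.2, -0.2, -0.3]
grip_width: 0.0237
```

```bash
python3 -c "
from h import *
rel(.448,.325,.15,93.3)
"
```

```text
[18.597, -53.617, 1.892, 0.012, -0.002, -0.977] t 17.85 w 0.0237
```

>>> play_rows(steps=[[[18.6, -53.6, 0, 0.012, 0, -0.977, 0], [18.6, -53.6, 0, 0.012, 0, -0.977, 0], [18.6, -53.6, 0, 0.012, 0, -0.977, 0], [18.6, -53.6, 0, 0.012, 0, -0.977, 0], [18.6, -53.6, 0, 0.012, 0, -0.977, 0], [18.6, -53.6, 0, 0.012, 0, -0.977, 0], [18.6, -53.6, 0, 0.012, 0, -0.977, 0], [18.6, -53.6, 0, 0.012, 0, -0.977, 0], [18.6, -53.6, 0, 0.012, 0, -0.977, 0], [18.6, -53.6, 0, 0.012, 0, -0.977, 0], [18.6, -53.6, 0, 0.012, 0, -0.977, 0], [18.6, -53.6, 0, 0.012, 0, -0.977, 0], [18.6, -53.6, 0, 0.012, 0, -0.977, 0], [18.6, -53.6, 0, 0.012, 0, -0.977, 0], [18.6, -53.6, 0, 0.012, 0, -0.977, 0], [18.6, -53.6, 1.9, 0.012, 0, -0.977, 0], [18.6, -53.6, 1.9, 0.012, 0, -0.977, 0], [18.6, -53.6, 1.9, 0.012, 0, -0.977, 0], [18.6, -53.6, 1.9, 0.012, 0, -0.977, 0]]])

```text
time_s: 19.43
ee_pos: [0.4484, 0.3244, 0.1502]
eef_rot: [3.141, -0.002, 1.628]
force: [0.5, 0.6, -0.0]
grip_width: 0.0241
```

```bash
python3 -c "
from h import *
rel(.448,.325,.084,93.3)
"
```

```text
[0.052, -0.037, 6.619, 0.0, -0.002, -0.001] t 19.43 w 0.0241
```

>>> play_rows(steps=[[[0.05, -0.04, 3, 0, 0, 0, 0], [0.05, -0.04, 5.5, 0, 0, 0, 0], [0.05, -0.04, 6.3, 0, 0, 0, 0], [0.05, -0.04, 6.6, 0, 0, 0, 0], [0.05, -0.04, 6.6, 0, 0, 0, 0], [0.05, -0.04, 6.6, 0, 0, 0, 0], [0.05, -0.04, 6.6, 0, 0, 0, 0], [0.05, -0.04, 6.75, 0, 0, 0, 0], [0.05, -0.04, 6.75, 0, 0, 0, 0], [0.05, -0.04, 6.75, 0, 0, 0, 0]]])

```text
time_s: 20.27
ee_pos: [0.4481, 0.325, 0.083]
eef_rot: [3.141, -0.002, 1.628]
force: [-0.1, -0.6, -0.8]
grip_width: 0.0241
```

>>> play_rows(steps=[[[0, 0, 0.1, 0, 0, 0, 0], [0, 0, 0.15, 0, 0, 0, 0], [0, 0, 0.15, 0, 0, 0, 0], [0, 0, 0.15, 0, 0, 0, 0]]])

```text
time_s: 20.6
ee_pos: [0.4482, 0.3251, 0.0825]
eef_rot: [3.14, -0.002, 1.628]
force: [-2.9, -2.8, 9.1]
grip_width: 0.0244
```

>>> play_rows(steps=[[[0, 0, 0, 0, 0, 0, 0.4], [0, 0, 0, 0, 0, 0, 0.6], [0, 0, 0, 0, 0, 0, 0.6], [0, 0, 0, 0, 0, 0, 0.6], [0, 0, 0, 0, 0, 0, 0.6], [0, 0, -2, 0, 0, 0, 0.6], [0, 0, -5, 0, 0, 0, 1], [0, 0, -8, 0, 0, 0, 1], [0, 0, -10, 0, 0, 0, 1], [0, 0, -10, 0, 0, 0, 1]]])

```text
time_s: 21.43
ee_pos: [0.4494, 0.3258, 0.1869]
eef_rot: [3.135, -0.005, 1.628]
force: [-0.0, -0.3, -0.2]
grip_width: 0.0796
```

```bash
python3 -c "
from h import *
rel(.449,.1205,.12,93.3)
"
```

```text
[-20.524, -1.252, 6.575, 0.007, -0.005, -0.001] t 21.43 w 0.0796
```

>>> play_rows(steps=[[[-20.5, -1.25, 0, 0.007, -0.005, 0, 1], [-20.5, -1.25, 0, 0.007, -0.005, 0, 1], [-20.5, -1.25, 0, 0.007, -0.005, 0, 1], [-20.5, -1.25, 0, 0.007, -0.005, 0, 1], [-20.5, -1.25, 2, 0.007, -0.005, 0, 1], [-20.5, -1.25, 6.5, 0.007, -0.005, 0, 1], [-20.5, -1.25, 6.5, 0.007, -0.005, 0, 1], [-20.5, -1.25, 6.5, 0.007, -0.005, 0, 1], [-20.5, -1.25, 6.5, 0.007, -0.005, 0, 1], [-20.5, -1.25, 6.5, 0.007, -0.005, 0, 1]]])

```text
time_s: 22.27
ee_pos: [0.4497, 0.1218, 0.1223]
eef_rot: [3.14, -0.0, 1.629]
force: [0.2, 0.3, 1.0]
grip_width: 0.0942
```

```bash
python3 -c "
from h import *
from station import ctrl
print(ctrl.get_obs()['ee_pos'])
rel(.449,.1205,.006,93.3)
"
```

```text
[0.44971935 0.12178344 0.1222708 ]
[-0.128, -0.102, 11.627, 0.002, -0.0, 0.001] t 22.27 w 0.0942
```

>>> play_rows(steps=[[[-0.13, -0.1, 4, 0, 0, 0, 1], [-0.13, -0.1, 8, 0, 0, 0, 1], [-0.13, -0.1, 10.5, 0, 0, 0, 1], [-0.13, -0.1, 11.4, 0, 0, 0, 1], [-0.13, -0.1, 11.4, 0, 0, 0, 1], [-0.13, -0.1, 11.4, 0, 0, 0, 1], [-0.13, -0.1, 11.4, 0, 0, 0, 0], [-0.13, -0.1, 11.4, 0, 0, 0, 0], [-0.13, -0.1, 11.4, 0, 0, 0, 0], [-0.13, -0.1, 11.4, 0, 0, 0, 0], [-0.13, -0.1, 11.4, 0, 0, 0, 0], [-0.13, -0.1, 11.4, 0, 0, 0, 0], [-0.13, -0.1, 11.4, 0, 0, 0, 0], [-0.13, -0.1, 11.4, 0, 0, 0, 0], [-0.13, -0.1, 11.4, 0, 0, 0, 0]]], force=20)

```text
time_s: 23.52
ee_pos: [0.4493, 0.1206, 0.0088]
eef_rot: [3.139, -0.001, 1.629]
force: [-2.6, 0.8, 6.5]
grip_width: 0.0635
```

>>> play_rows(steps=[[[0, 0, -2, 0, 0, 0, 0], [0, 0, -5, 0, 0, 0, 0], [0, 0, -8, 0, 0, 0, 0], [0, 0, -10, 0, 0, 0, 0], [0, 0, -10, 0, 0, 0, 0], [0, 0, -10, 0, 0, 0, 0]]])

```text
time_s: 24.02
ee_pos: [0.4492, 0.1205, 0.1091]
eef_rot: [3.138, -0.001, 1.629]
force: [-0.0, -0.1, -1.3]
grip_width: 0.0636
```

```bash
python3 -c "
from h import *
rel(.442,-.104,.10,93.3)
"
```

```text
[-22.372, -2.038, 0.882, 0.004, -0.001, 0.001] t 24.02 w 0.0636
```

>>> play_rows(steps=[[[-22.4, -2.0, 0, 0.004, 0, 0, 0], [-22.4, -2.0, 0, 0.004, 0, 0, 0], [-22.4, -2.0, 0, 0.004, 0, 0, 0], [-22.4, -2.0, 0, 0.004, 0, 0, 0], [-22.4, -2.0, 0, 0.004, 0, 0, 0], [-22.4, -2.0, 0, 0.004, 0, 0, 0], [-22.4, -2.0, 4, 0.004, 0, 0, 0], [-22.4, -2.0, 6, 0.004, 0, 0, 0], [-22.4, -2.0, 7, 0.004, 0, 0, 0], [-22.4, -2.0, 7, 0.004, 0, 0, 0], [-22.4, -2.0, 7, 0.004, 0, 0, 0], [-22.4, -2.0, 7, 0.004, 0, 0, 0]]])

```text
time_s: 25.02
ee_pos: [0.4432, -0.1041, 0.0397]
eef_rot: [3.141, -0.0, 1.63]
force: [-0.0, -0.1, -0.5]
grip_width: 0.0637
```

```bash
python3 -c "
from h import *
rel(.442,-.104,.017,93.3)
"
```

```text
[0.018, -0.118, 2.265, 0.001, -0.0, 0.001] t 25.02 w 0.0637
```

>>> play_rows(steps=[[[0, -0.1, 1.5, 0, 0, 0, 0], [0, -0.1, 2.0, 0, 0, 0, 0], [0, -0.1, 2.2, 0, 0, 0, 0], [0, -0.1, 2.2, 0, 0, 0, 0], [0, -0.1, 2.3, 0, 0, 0, 0], [0, -0.1, 2.3, 0, 0, 0, 0], [0, -0.1, 2.3, 0, 0, 0, 0]]])

```text
time_s: 25.6
ee_pos: [0.4424, -0.1042, 0.0171]
eef_rot: [3.14, -0.0, 1.63]
force: [0.3, -0.1, -1.2]
grip_width: 0.0636
```

>>> play_rows(steps=[[[0, 0, 0.1, 0, 0, 0, 0], [0, 0, 0.15, 0, 0, 0, 0], [0, 0, 0.15, 0, 0, 0, 0], [0, 0, 0.15, 0, 0, 0, 0]]])

```text
time_s: 25.93
ee_pos: [0.4426, -0.1043, 0.0167]
eef_rot: [3.14, 0.0, 1.63]
force: [-8.7, 1.8, 20.1]
grip_width: 0.0636
```

>>> play_rows(steps=[[[0, 0, 0, 0, 0, 0, 0.8], [0, 0, 0, 0, 0, 0, 1], [0, 0, 0, 0, 0, 0, 1], [0, 0, 0, 0, 0, 0, 1], [0, 0, 0, 0, 0, 0, 1], [0, 0, 0, 0, 0, 0, 1], [0, 0, -2, 0, 0, 0, 1], [0, 0, -5, 0, 0, 0, 1], [0, 0, -9, 0, 0, 0, 1], [0, 0, -10, 0, 0, 0, 1], [0, 0, -10, 0, 0, 0, 1]]])

```text
time_s: 26.85
ee_pos: [0.4438, -0.1047, 0.1194]
eef_rot: [3.135, 0.002, 1.63]
force: [0.7, 0.3, -0.5]
grip_width: 0.0938
```

```bash
python3 -c "
from h import *
rel(.621,-.002,.11,93.3)
"
```

```text
[9.211, 18.292, 1.053, 0.007, 0.002, 0.001] t 26.85 w 0.0938
```

>>> play_rows(steps=[[[9.2, 18.3, 0, 0.007, 0.002, 0, 1], [9.2, 18.3, 0, 0.007, 0.002, 0, 1], [9.2, 18.3, 0, 0.007, 0.002, 0, 1], [9.2, 18.3, 0, 0.007, 0.002, 0, 1], [9.2, 18.3, 0, 0.007, 0.002, 0, 1], [9.2, 18.3, 1, 0.007, 0.002, 0, 1], [9.2, 18.3, 1, 0.007, 0.002, 0, 1], [9.2, 18.3, 1, 0.007, 0.002, 0, 1], [9.2, 18.3, 1, 0.007, 0.002, 0, 1]]])

```text
time_s: 27.6
ee_pos: [0.6201, -0.0027, 0.11]
eef_rot: [-3.14, -0.0, 1.629]
force: [0.3, -0.1, -0.1]
grip_width: 0.0941
```

```bash
python3 -c "
from h import *
rel(.621,-.002,.004,93.3)
from station import ctrl
c=ctrl.camera('top');F=c['frame'];cv2.imwrite('pics/t4.png',F)
for t in (150,190): print(seg(c,(369,334),.042,F.min(2)>t,1))
a=F[285:385,140:400];cv2.imwrite('pics/c4.png',cv2.resize(np.clip((a.astype(int)-130)*2,0,255).astype(np.uint8)[:,np.r_[0:90,190:260]],None,fx=5,fy=5,interpolation=cv2.INTER_NEAREST))
"
```

```text
[0.066, 0.107, 10.601, -0.001, -0.0, 0.001] t 27.6 w 0.0941
((442, -102), 82, array([ 443.3, -106.4]), array([68.1, 81.3]))
((442, -102), 81, array([ 443.4, -106.4]), array([66.3, 79.6]))
```

View pics/c4.png

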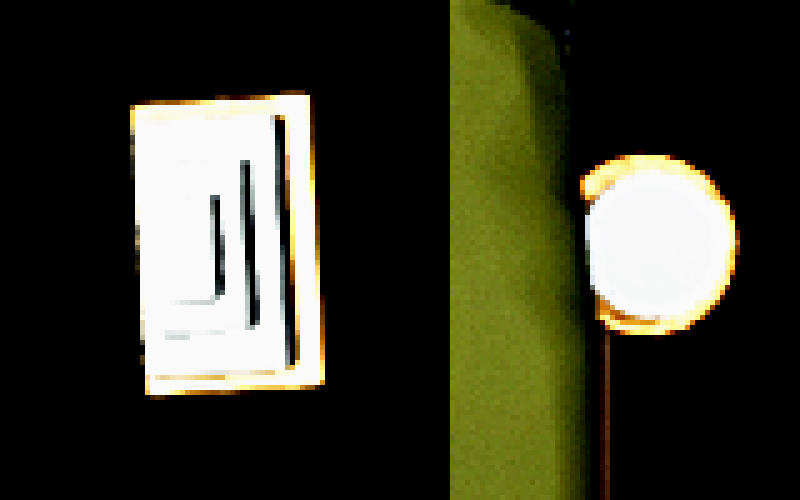

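The three cases are stacked concentrically. The tin on the mat is a white disc centred near crop (648,244). Now I'll pick up the small tin.

```bash
python3 -c "
from h import *
from station import ctrl
c=ctrl.camera('top')
print(toplane(c,[(369.1,333.3)],.042))"
```

```text
[[ 0.4427702  -0.10255408]]
```

>>> play_rows(steps=[[[0.07, 0.1, 4, 0, 0, 0, 1], [0.07, 0.1, 8, 0, 0, 0, 1], [0.07, 0.1, 9.8, 0, 0, 0, 1], [0.07, 0.1, 10.4, 0, 0, 0, 1], [0.07, 0.1, 10.4, 0, 0, 0, 1], [0.07, 0.1, 10.4, 0, 0, 0, 1], [0.07, 0.1, 10.4, 0, 0, 0, 0], [0.07, 0.1, 10.4, 0, 0, 0, 0], [0.07, 0.1, 10.4, 0, 0, 0, 0], [0.07, 0.1, 10.4, 0, 0, 0, 0], [0.07, 0.1, 10.4, 0, 0, 0, 0], [0.07, 0.1, 10.4, 0, 0, 0, 0], [0.07, 0.1, 10.4, 0, 0, 0, 0], [0.07, 0.1, 10.4, 0, 0, 0, 0], [0.07, 0.1, 10.4, 0, 0, 0, 0], [0.07, 0.1, 10.4, 0, 0, 0, 0], [0.07, 0.1, 10.4, 0, 0, 0, 0], [0.07, 0.1, 10.4, 0, 0, 0, 0]]], force=15)

```text
time_s: 29.2
ee_pos: [0.6215, -0.002, 0.0069]
eef_rot: [3.141, -0.0, 1.629]
force: [-0.5, 1.1, 0.1]
grip_width: 0.0438
```

>>> play_rows(steps=[[[0, 0, -2, 0, 0, 0, 0], [0, 0, -5, 0, 0, 0, 0], [0, 0, -8, 0, 0, 0, 0], [0, 0, -11, 0, 0, 0, 0], [0, 0, -11, 0, 0, 0, 0], [0, 0, -11, 0, 0, 0, 0]]])

```text
time_s: 29.7
ee_pos: [0.6221, -0.0021, 0.1184]
eef_rot: [3.138, 0.0, 1.629]
force: [0.1, 0.4, -0.2]
grip_width: 0.0434
```

```bash
python3 -c "
from h import *
rel(.442,-.104,.10,93.3)
"
```

```text
[-9.13, -18.581, 1.786, 0.003, 0.0, 0.0] t 29.7 w 0.0434
```

>>> play_rows(steps=[[[-9.1, -18.55, 0, 0.003, 0, 0, 0], [-9.1, -18.55, 0, 0.003, 0, 0, 0], [-9.1, -18.55, 0, 0.003, 0, 0, 0], [-9.1, -18.55, 0, 0.003, 0, 0, 0], [-9.1, -18.55, 0, 0.003, 0, 0, 0], [-9.1, -18.55, 1.8, 0.003, 0, 0, 0], [-9.1, -18.55, 4, 0.003, 0, 0, 0], [-9.1, -18.55, 4.5, 0.003, 0, 0, 0], [-9.1, -18.55, 4.5, 0.003, 0, 0, 0], [-9.1, -18.55, 4.5, 0.003, 0, 0, 0], [-9.1, -18.55, 4.5, 0.003, 0, 0, 0]]])

```text
time_s: 30.62
ee_pos: [0.4428, -0.1036, 0.0733]
eef_rot: [3.141, 0.001, 1.629]
force: [-0.5, 0.6, -0.9]
grip_width: 0.0438
```

```bash
python3 -c "
from h import *
rel(.4427,-.1038,.049,93.3)
"
```

```text
[-0.019, -0.016, 2.432, 0.0, 0.001, 0.001] t 30.62 w 0.0438
```

>>> play_rows(steps=[[[0, 0, 1.5, 0, 0, 0, 0], [0, 0, 2.1, 0, 0, 0, 0], [0, 0, 2.4, 0, 0, 0, 0], [0, 0, 2.4, 0, 0, 0, 0], [0, 0, 2.4, 0, 0, 0, 0], [0, 0, 2.5, 0, 0, 0, 0], [0, 0, 2.5, 0, 0, 0, 0], [0, 0, 2.5, 0, 0, 0, 0]]])

```text
time_s: 31.28
ee_pos: [0.4432, -0.1037, 0.0487]
eef_rot: [3.14, 0.001, 1.629]
force: [0.8, 0.0, 2.6]
grip_width: 0.0441
```

>>> play_rows(steps=[[[0, 0, 0.05, 0, 0, 0, 0], [0, 0, 0.05, 0, 0, 0, 0], [0, 0, 0.05, 0, 0, 0, 0.6], [0, 0, 0.05, 0, 0, 0, 0.8], [0, 0, 0, 0, 0, 0, 0.8], [0, 0, 0, 0, 0, 0, 0.8], [0, 0, 0, 0, 0, 0, 0.8], [0, 0, -2, 0, 0, 0, 0.8], [0, 0, -5, 0, 0, 0, 1], [0, 0, -9, 0, 0, 0, 1], [0, 0, -13, 0, 0, 0, 1], [0, 0, -15, 0, 0, 0, 1]]])

```text
time_s: 32.28
ee_pos: [0.4438, -0.1038, 0.2032]
eef_rot: [3.136, 0.003, 1.629]
force: [0.6, 0.5, 1.2]
grip_width: 0.0936
```

>>> play_rows(steps=[[[15, -8, 0, 0, 0, 0, 1], [15, -8, 0, 0, 0, 0, 1], [15, -8, 0, 0, 0, 0, 1], [15, -8, 0, 0, 0, 0, 1], [15, -8, 0, 0, 0, 0, 1], [15, -8, 0, 0, 0, 0, 1], [15, -8, 0, 0, 0, 0, 1]]])

```text
time_s: 32.87
ee_pos: [0.3555, 0.0411, 0.2025]
eef_rot: [3.135, 0.003, 1.63]
force: [-0.1, -0.8, 0.6]
grip_width: 0.0942
```

```bash
python3 -c "
from h import *
from station import ctrl
c=ctrl.camera('top');F=c['frame']
s=F.astype(int)
a=F[285:385,140:400];A=cv2.resize(np.clip((a.astype(int)-130)*2,0,255).astype(np.uint8)[:,np.r_[0:90,190:260]],None,fx=5,fy=5,interpolation=cv2.INTER_NEAREST);cv2.imwrite('pics/c5.png',A)
cv2.imwrite('pics/t5.png',F);c=ctrl.camera('side');cv2.imwrite('pics/s5.png',c['frame'])
"
```

```text
(no output)
```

View pics/c5.png

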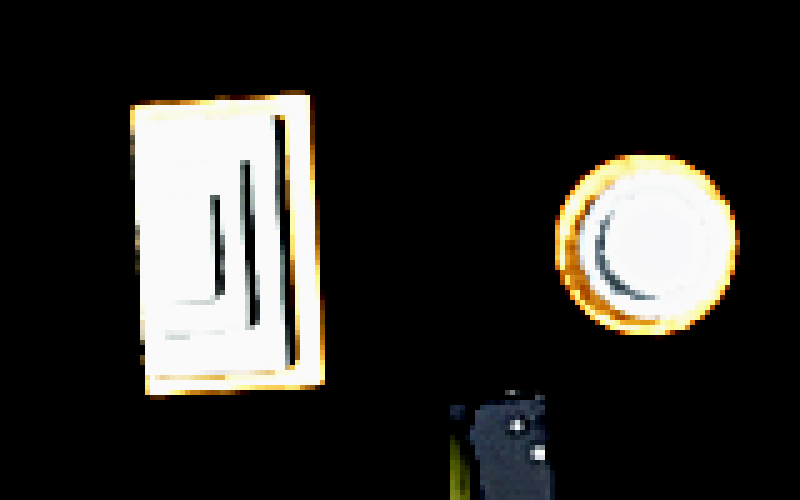

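View pics/s5.png

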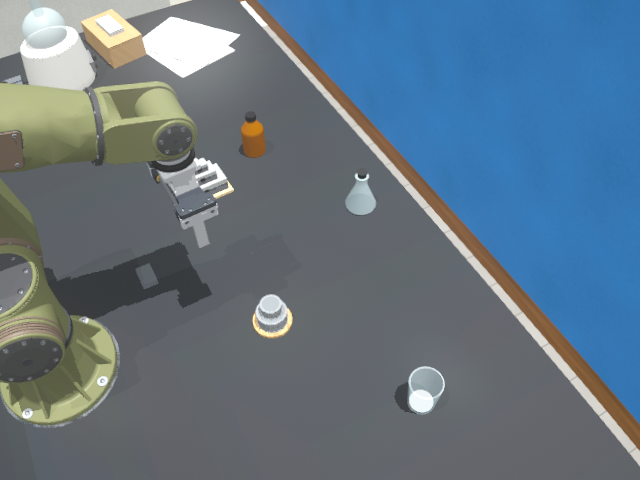

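Both piles look right, and the bystanders haven't moved in the side view. The side view of the case pile is hidden by the hand. A final numeric check from the crop: small tin lid centred near (657,243), small case right edge (210,197) to (217,297).

```bash
python3 -c "
from h import *
from station import ctrl
c=ctrl.camera('top');F=c['frame']
P=lambda x,y:((x+ (500 if x>450 else 0))/5+139.5,y/5+284.5)
print('tl',toplane(c,[P(650,244)],.042),'ts',toplane(c,[P(657,243)],.068))
p=toplane(c,[P(210,197),P(217,297)],.1)*1000;d=p[0]-p[1];n=np.array([-d[1],d[0]])/np.linalg.norm(d)
print('S',np.linalg.norm(d),np.degrees(np.arctan2(d[1],d[0])),p.mean(0)+12*n)
a=cv2.imread('pics/top0.png')[160:290,120:530].astype(int);b=F[160:290,120:530].astype(int)
for nm,(x0,x1,y0,y1) in dict(flask=(140,185,10,60),bottle=(5,55,75,120),beaker=(355,405,70,120)).items(): print(nm,abs(a-b)[y0:y1,x0:x1].mean())
"
```

```text
tl [[ 0.44275301 -0.10346317]] ts [[ 0.44346631 -0.10480885]]
S 43.968581567907606 4.292576297500082 [446.71044932 323.41231242]
flask 3.603851851851852
bottle 3.3798518518518517
beaker 3.2032
```

All within a few mm of centre, so I'm handing in.

```bash
python3 -c "
from station import ctrl
print(ctrl.get_obs()['joint_vel'].round(3));print(ctrl.hand_in())"
```

```text
[-0.001  0.001  0.001 -0.001  0.001  0.002]
the job is handed in; nothing more can be done
None
```

I stacked the three cases on the board and the two tins on the mat, largest at the bottom in both piles. I handed the job in at about 33 s with the gripper open and clear of both piles.

The position checks are from the top camera, good to about 2 mm:

| Item | Measured against | Offset | Angle to the board |
|---|---|---|---|
| Large case | board centre | under 1 mm | about 0.5° |
| Middle case | large case | about 1 mm along, 2 mm across | under 1° |
| Small case | middle case | about 0.5 mm | about 1° |
| Large tin | mat centre | about 1 mm | – |
| Small tin | large tin | about 1.5 mm | – |

- **Bystanders:** the flask, beaker and bottle look unmoved when the start and end top views are compared; I did not measure their positions.
- **Case pile, side view:** the hand blocked the final side picture. Its heights rest on the contact heights and forces felt when placing and on the top view.
- **No failed checks:** nothing failed or disagreed. The largest press measured while placing was about 20 N downward, on the large tin.

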